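Line up the kitchen canisters by height in the rack

TASK

The tallest canister of the set (white) and the shortest (black) already stand at the two ends of the steel rack: put the other four into the bays between them, one to a bay, so that the row steps down in height from the white one to the black one. Keep the canisters upright and set each one down gently, flat on the floor of its bay, without dropping it; leave the white and black canisters, the bowl, the bottle and the jug where they are.

Things in the scene. Friction and masses are not known exactly. Their poses are not given: they have to be found in the camera images.
- can_teal: teal green straight round canister with press-on lid of the same colour, 60 mm diameter, 132 mm tall overall, about 260 g (varies by a third), standing loose on the counter at the start. Origin: centre of its underside; z points up its axis. It can be gripped across the diameter from above, on the lid and upper body (smooth and straight all the way).
- can_red: red straight round canister with press-on lid of the same colour, 60 mm diameter, 110 mm tall overall, about 220 g (varies by a third), standing loose on the counter at the start. Origin: centre of its underside; z points up its axis. It can be gripped across the diameter from above, on the lid and upper body (smooth and straight all the way).
- can_yellow: yellow straight round canister with press-on lid of the same colour, 60 mm diameter, 90 mm tall overall, about 180 g (varies by a third), standing loose on the counter at the start. Origin: centre of its underside; z points up its axis. It can be gripped across the diameter from above, on the lid and upper body (smooth and straight all the way).
- can_violet: violet straight round canister with press-on lid of the same colour, 60 mm diameter, 70 mm tall overall, about 150 g (varies by a third), standing loose on the counter at the start. Origin: centre of its underside; z points up its axis. It can be gripped across the diameter from above, on the lid and upper body (smooth and straight all the way).
- can_white: white canister of the same set, 60 mm diameter, 155 mm tall, the largest; stands loose in one end bay of the rack (either end) and stays there. Origin: centre of its underside.
- can_black: black canister of the same set, 60 mm diameter, 52 mm tall, the smallest; stands loose in the other end bay of the rack and stays there. Origin: centre of its underside.
- rack: fixed low steel tray with blue-lined bays, 90 mm (x) by 546 mm (y), turned up to 9 degrees, with six square bays in a row along its y: centres at x = 0, y = -225, -135, -45, 45, 135, 225 mm, 84 by 84 mm inside, floor 22 mm above the counter, walls round each bay 14 mm higher (3 to 6 mm thick). White and black canisters stand in the end bays, the middle four are empty. Origin: centre of its underside, at counter height; z up.
- bowl: small amber glass bowl, 90 mm across, 42 mm high, loose among the canisters on the counter; not to be disturbed. Origin: centre of its underside.
- bottle: tall round bottle of dark sauce with a red cap, 80 mm diameter, 235 mm high, loose on the counter off one end of the rack; not to be disturbed. Origin: centre of its underside.
- jug: pale yellow plastic jug with a handle on its +y side, 110 mm across (handle reaches about 40 mm farther), 130 mm high, loose on the counter off the other end of the rack; not to be disturbed. Origin: centre of its underside.
Not all that is in view belongs to the job. Several things have the shape of the can_violet; the one meant has the colours described above. Several things have the shape of the can_teal; the one meant has the colours described above.

How it is judged (in metres and radians):
At the end, for the whole second after the job is handed in: From white to black the bays hold white, teal, red, yellow, violet, black; each within 15 mm of its bay centre along and across the rack, underside within 5 mm of the bay floor, upright within 0.08 rad, at rest and released (x of can_white in the frame of rack between -0.015 and 0.015 m and z of can_white in the frame of rack between 0.017 and 0.027 m and angle between each of can_white, can_teal, can_red, can_yellow, can_violet, can_black's own z axis and vertical below 0.08 rad and linear speed of each of can_white, can_teal, can_red, can_yellow, can_violet, can_black below 0.02 m/s and angular speed of each of can_white, can_teal, can_red, can_yellow, can_violet, can_black below 0.2 rad/s and x of can_teal in the frame of rack between -0.015 and 0.015 m and z of can_teal in the frame of rack between 0.017 and 0.027 m and x of can_red in the frame of rack between -0.015 and 0.015 m and z of can_red in the frame of rack between 0.017 and 0.027 m and x of can_yellow in the frame of rack between -0.015 and 0.015 m and z of can_yellow in the frame of rack between 0.017 and 0.027 m and x of can_violet in the frame of rack between -0.015 and 0.015 m and z of can_violet in the frame of rack between 0.017 and 0.027 m and x of can_black in the frame of rack between -0.015 and 0.015 m and z of can_black in the frame of rack between 0.017 and 0.027 m and ((y of can_white in the frame of rack between 0.21 and 0.24 m and y of can_teal in the frame of rack between 0.12 and 0.15 m and y of can_red in the frame of rack between 0.03 and 0.06 m and y of can_yellow in the frame of rack between -0.06 and -0.03 m and y of can_violet in the frame of rack between -0.15 and -0.12 m and y of can_black in the frame of rack between -0.24 and -0.21 m) or (y of can_white in the frame of rack between -0.24 and -0.21 m and y of can_teal in the frame of rack between -0.15 and -0.12 m and y of can_red in the frame of rack between -0.06 and -0.03 m and y of can_yellow in the frame of rack between 0.03 and 0.06 m and y of can_violet in the frame of rack between 0.12 and 0.15 m and y of can_black in the frame of rack between 0.21 and 0.24 m))); the robot touches nothing.
It fails at once if the white or the black canister is shifted more than 15 mm or tipped (distance of any of can_white, can_black from where it was at the start of the episode above 0.015 m or angle between any of can_white, can_black's own z axis and vertical above 0.3 rad).
It fails at once if the bowl, the bottle or the jug is shifted more than 20 mm (distance of any of bowl, bottle, jug from where it was at the start of the episode above 0.02 m).
It fails at once if a canister is tipped more than about 40 degrees (angle between any of can_teal, can_red, can_yellow, can_violet's own z axis and vertical above 0.7 rad).
It fails at once if a canister is dropped or slammed into the rack (faster than 0.5 m/s within 20 mm of the bay floor) ((linear speed of can_teal above 0.5 m/s and height (world z) of can_teal below 0.042 m and x of can_teal in the frame of rack between -0.045 and 0.045 m) or (linear speed of can_red above 0.5 m/s and height (world z) of can_red below 0.042 m and x of can_red in the frame of rack between -0.045 and 0.045 m) or (linear speed of can_yellow above 0.5 m/s and height (world z) of can_yellow below 0.042 m and x of can_yellow in the frame of rack between -0.045 and 0.045 m) or (linear speed of can_violet above 0.5 m/s and height (world z) of can_violet below 0.042 m and x of can_violet in the frame of rack between -0.045 and 0.045 m)).
It also fails if it takes over 120 s, if anything falls off the work surface, if the arm or the gripper's body presses on something with over 40 N, if the wrist force passes 120 N, or if a joint passes its speed limit or range.

ROBOT

A 7-joint arm with a two-finger parallel gripper is mounted at the origin on the work surface. World frame = base frame: x ahead of the robot, y to its left, z up, the work surface at z = 0. Lengths are in m, angles in degrees, forces in N, time in s.
With the tool pointing down it reaches from about 0.425 to 0.875 m from the base axis. Payload 4.7 kg.
Tool frame: the origin (TCP) lies midway between the tips of the shut fingers; the grasp point (between the pads) lies 19 mm behind it; z points along the fingers, x is the direction in which the jaws open and shut, and the axes are right-handed (so a half turn about z gives the same grasp; the last joint's range is limited). The gripper opens to 87 mm and grips with 3 to 60 N. Pads are 19 mm wide; open, the fingers measure 117 mm over their backs; the gripper's body (75 mm by 190 mm) begins 51 mm behind the grasp point.
Start: joints at [71.454, 18.392, -4.016, 83.108, 1.295, 78.541, -3.26], TCP at [0.215, -0.613, 0.183] pointing down, gripper open.
Joint ranges: [-163.93, 163.93], [-17.29, 119.83], [-79.2, 71.16], [3.27, 140.29], [-89.18, 269.18], [5.43, 117.66], [-154.24, 154.24]. Speed limits (degrees/s): [147.25, 147.25, 180, 180, 180, 180, 180].

INTERFACE

Orientations are given as [roll, pitch, yaw] about the fixed x, y, z axes, in that order (R = Rz(yaw) Ry(pitch) Rx(roll)).
In Python, from cell import telemetry, optics, env gives the robot as it stands.
- The arm moves only by the tool arm_command, never from a script. Its arguments are lists of equal length, an entry for each row: "translation": the shift along the tool's x, y, z in cm, a list of three; "twist": the turn about the tool's z in degrees. In form: {"translation": [[x, y, z], ...], "twist": [twist, ...]}. A call has 1 to 10 rows; each row shifts and turns the pose as measured when the row begins, along the tool's axes as they then stand; what a row does not reach is not made up. A row lasts 1/8 s, in which the tool goes at most 62.5 mm and 10.7 degrees, less where a joint would pass 70% of its speed; a pose out of reach is approached as far as the arm can. A call is refused whole if a number of a shift passes 6.25 or a number of a turn 10.7, either way. A call with a gripper value outside its range is refused whole. "grip" is the opening in per cent of the stroke, from 0 (shut) to 100 (fully open), set as the call begins (left out, the last holds). The fingers move at their own pace and stop on an object; "force" is the grip in N (left out, the last holds). Time passes only in rows, so rows that do not move let the fingers close. It gives the time, the measured TCP pose, the force and the opening at its end, in the units of the state.
- telemetry.get_obs(): the state, without advancing time (a new reading comes with each control period).
- optics.read_camera(name): name is "scene" or "top" or "wrist"; returns a dict with "img" (420x560x3 uint8, blue, green, red), "fx", "fy", "cx", "cy" (pixels), "dist" ([k1, k2, p1, p2, k3] as OpenCV has them; the pictures are not rectified), "extrinsics" (4x4, takes a point from camera to world coordinates); the wrist camera has in their place "hand_eye" (4x4, takes a point from camera to tool coordinates, whose origin is the TCP and whose axes are the tool frame's). Camera axes: x right, y up, looking along -z (the intrinsics and any distortion apply to the point x, -y, -z); pixel columns grow to the right and rows downward; lengths in m; the calibration is good to about 2 mm. A picture is of the moment at which its call begins: read the wrist's pose just before it. There is no depth.
- env.sign_off(): hands the job in, once; it reports no verdict.
The state is a dict: "time_s": time; "qpos": joint angles; "joint_velocities": joint speeds; "effort": joint torques, N m; "tool_pos": TCP position; "tool_rot": TCP orientation; "force": force on the tool from outside, world axes, zero at the start; "wrist_torque": the same for the moment, N m; "grip_width": finger opening in m.
Only numpy, scipy, OpenCV 4.12 (cv2) and the standard library are available. Lean on these libraries where they do the work, as an engineer would, in place of code of your own. Each camera call takes 0.05 s, during which the arm holds its last target. There are 200 camera calls.

## Working session

There is one attempt and no reset: what is moved stays moved. The work goes in short steps, Python scripts to look and compute and a tool call to move; the robot and the scene stay as the last step left them, time stands still between calls to the robot, and variables do not carry over. Pictures are saved under pics/ and viewed, about 12 in all and at most 16, crops included, and the job is handed in when it is done.

Besides the shell and the picture viewer there is one more tool, called after "Emit:" as name([rows], argument=value, ...), one row to a line, values as JSON. arm_command: Moves the arm, as the interface text tells. Its arguments: {"type":"object","properties":{"translation":{"type":"array","items":{"type":"array","items":{"type":"number"}}},"twist":{"type":"array","items":{"type":"number"}},"grip":{"type":"number"},"force":{"type":"number"}},"required":["translation","twist"]}

```bash
mkdir -p pics; ls
python3 - <<'E'
from cell import telemetry, optics, env
import cv2
o=telemetry.get_obs()
print({k:o[k] for k in ('time_s','tool_pos','tool_rot','grip_width','force','qpos')})
for n in('scene','top'):
    c=optics.read_camera(n); cv2.imwrite(f'pics/{n}0.png',c['img']); print(n,c['fx'],c['cx'],c['cy'],c['dist'],c['extrinsics'])
E
```

```text
pics
{'time_s': 0.0, 'tool_pos': array([ 0.21516683, -0.6126958 ,  0.18167107]), 'tool_rot': array([ 1.79992898e+02,  1.06338410e-01, -7.06416565e+01]), 'grip_width': 0.08704223299949704, 'force': array([0.16214258, 0.4834545 , 0.58691976]), 'qpos': array([71.45217452, 18.43725913, -4.01587785, 83.17615142,  1.29653552,
       78.53825625, -3.2598878 ])}
scene 384.22164835605935 277.3436464947804 204.49804449281396 [0.03834577 0.         0.         0.         0.        ] [[-0.12048312 -0.78786961  0.60394147  1.32532681]
 [ 0.99271428 -0.09471909  0.07447579  0.11065134]
 [-0.00147243  0.6085144   0.79354146  1.15607879]
 [ 0.          0.          0.          1.        ]]
top 415.72683482873134 273.7809628982831 211.15596224686905 [-0.06580822  0.          0.          0.          0.        ] [[-3.85516109e-02  9.76090198e-01 -2.13919843e-01  2.52301764e-01]
 [-9.99256459e-01 -3.75400121e-02  8.79071489e-03 -6.20477667e-03]
 [ 5.49977129e-04  2.14099681e-01  9.76811663e-01  1.30400278e+00]
 [ 0.00000000e+00  0.00000000e+00  0.00000000e+00  1.00000000e+00]]
```

View pics/scene0.png

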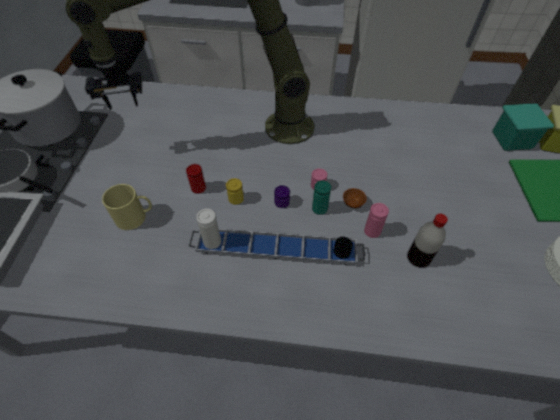

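View pics/top0.png

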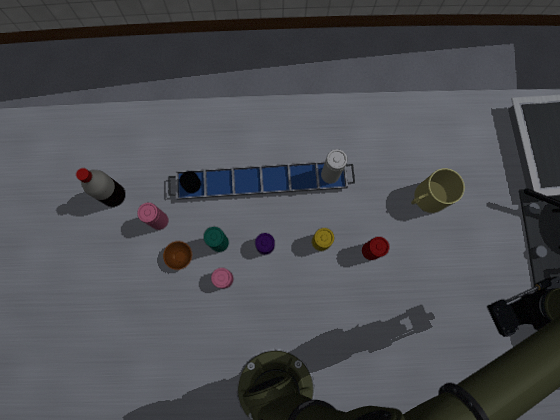

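The scene view shows white at (208,228) and black at (343,247). In the top view, teal is at (216,238), violet (265,243), yellow (323,237), red (375,247) and the bowl (178,255). Pink decoys are at (152,215) and (222,278), the bottle at (100,188) and the jug at (440,190). Next I'll measure positions.

```bash
cat > h.py <<'E'
from cell import telemetry, optics, env
import cv2, numpy as np
from scipy.spatial.transform import Rotation as Ro
def cam(n):
    o=telemetry.get_obs(); c=optics.read_camera(n)
    if n=='wrist':
        T=np.eye(4); T[:3,:3]=Ro.from_euler('xyz',o['tool_rot'],degrees=True).as_matrix(); T[:3,3]=o['tool_pos']
        c['extrinsics']=T@np.array(c['hand_eye'])
    return c
def ray(c,uv,z):
    K=np.array([[c['fx'],0,c['cx']],[0,c['fy'],c['cy']],[0,0,1.]])
    p=cv2.undistortPoints(np.array(uv,float).reshape(-1,1,2),K,np.array(c['dist'],float))[:,0]
    E=np.array(c['extrinsics']); d=np.c_[p[:,0],-p[:,1],-np.ones(len(p))]@E[:3,:3].T
    return E[:3,3]+d*((z-E[2,3])/d[:,2])[:,None]
H={'teal':(75,95,.132),'red':(175,5,.110),'yellow':(22,35,.090),'violet':(125,150,.070)}
def mask(img,lo,hi,s=110,v=25):
    h=cv2.cvtColor(img,cv2.COLOR_BGR2HSV); a=h[...,0]
    m=((a>=lo)&(a<=hi)) if lo<=hi else ((a>=lo)|(a<=hi))
    return (m&(h[...,1]>s)&(h[...,2]>v)).astype(np.uint8)
def blobs(m,amin=60):
    n,l,st,ce=cv2.connectedComponentsWithStats(m)
    return [(st[i],ce[i],l==i) for i in range(1,n) if st[i][4]>=amin]
def go(x,y,z,yaw,step=5.0):
    """print tool-frame rows from here to target"""
    o=telemetry.get_obs(); p=o['tool_pos']; w=o['tool_rot'][2]
    d=np.array([x,y,z])-p; dy=(yaw-w+180)%360-180
    n=max(1,int(np.ceil(max(np.linalg.norm(d)*100/step,abs(dy)/9))))
    rows=[]
    for i in range(n):
        a=np.radians(w+dy*i/n); e=d*100/n
        rows.append([round(np.cos(a)*e[0]+np.sin(a)*e[1],2),round(np.sin(a)*e[0]-np.cos(a)*e[1],2),round(-e[2],2)])
    print('pos',p.round(4),'yaw',round(w,2)); print(n,rows,'twist',round(-dy/n,2))
E
python3 - <<'E'
from h import *
for n in('scene','top'):
    c=cam(n); im=c['img']
    for k,(lo,hi,h) in H.items():
        for st,ce,_ in blobs(mask(im,lo,hi)):
            if 80<st[0] and st[0]<400 and st[1]>130 and st[4]<1500: print(n,k,st,ray(c,ce,h/2)[0].round(4))
    for st,ce,m in blobs(mask(im,102,120,130,40)):
        if st[4]>200: print(n,'bay',st,ce.round(1),ray(c,ce,.027)[0].round(4))
E
```

```text
scene teal [313 181  18  33 460] [0.4425 0.1616 0.066 ]
scene red [186 164  20  29 389] [ 0.3992 -0.3164  0.055 ]
scene yellow [226 179  17  25 346] [ 0.4344 -0.1608  0.045 ]
scene violet [275 186  14  21 265] [0.431  0.0165 0.035 ]
scene bay [225 233  25  19 371] [237.1 242.1] [ 0.6444 -0.1134  0.027 ]
scene bay [251 235  24  19 388] [263. 244.] [ 0.6415 -0.0235  0.027 ]
scene bay [278 237  23  19 396] [289.2 245.9] [0.6383 0.0665 0.027 ]
scene bay [304 239  24  19 396] [315.5 247.9] [0.6354 0.1562 0.027 ]
top teal [204 227  25  25 427] [0.4466 0.1607 0.066 ]
top red [362 237  27  23 464] [ 0.3995 -0.3199  0.055 ]
top yellow [312 228  22  23 381] [ 0.4354 -0.1636  0.045 ]
top violet [255 233  19  21 307] [0.4319 0.015  0.035 ]
top bay [290 165  27  24 570] [302.9 176.5] [ 0.6419 -0.1154  0.027 ]
top bay [262 166  27  25 571] [275.  178.4] [ 0.639  -0.0259  0.027 ]
top bay [234 168  27  25 583] [247.  180.3] [0.6363 0.064  0.027 ]
top bay [206 170  26  25 579] [218.9 182.1] [0.6336 0.1541 0.027 ]
top bay [179 172  25  25 214] [193.1 187.5] [0.6191 0.2368 0.027 ]
```

Both cameras agree to about 3 mm, and the rack yaw is about 1.8°. I'll start with red.

```bash
python3 -c "
from h import *
go(.399,-.318,.22,-38.6)"
```

```text
pos [ 0.2152 -0.6129  0.1821] yaw -70.65
7 [[np.float64(-3.11), np.float64(-3.87), np.float64(-0.54)], [np.float64(-2.79), np.float64(-4.11), np.float64(-0.54)], [np.float64(-2.45), np.float64(-4.32), np.float64(-0.54)], [np.float64(-2.1), np.float64(-4.5), np.float64(-0.54)], [np.float64(-1.73), np.float64(-4.65), np.float64(-0.54)], [np.float64(-1.35), np.float64(-4.78), np.float64(-0.54)], [np.float64(-0.97), np.float64(-4.87), np.float64(-0.54)]] twist -4.58
```

Emit:
arm_command([
  [-3.1,-3.9,-0.8],
  [-2.8,-4.1,-0.8],
  [-2.5,-4.3,-0.5],
  [-2.1,-4.5,-0.5],
  [-1.7,-4.6,-0.5],
  [-1.3,-4.8,-0.5],
  [-1.0,-4.9,-0.5],
  [0,0,0],
], twist=[-4.6,-4.6,-4.6,-4.6,-4.6,-4.6,-4.6,0], grip=100, force=25)

```text
time_s: 1.2
tool_pos: [0.4013, -0.3067, 0.2224]
tool_rot: [-180.0, 0.1, -37.4]
force: [0.0, -1.4, 0.9]
grip_width: 0.087
```

```bash
sed -i 's/rows.append(\[\(.*\)\])$/rows.append([float(t) for t in (\1)])/' h.py
python3 - <<'E'
from h import *
c=cam('wrist'); cv2.imwrite('pics/w1.png',c['img'])
lo,hi,h=H['red']
for st,ce,_ in blobs(mask(c['img'],lo,hi),300): print(st,ce,ray(c,ce,h)[0])
print(np.array(c['hand_eye']).round(3).tolist())
go(.399,-.318,.22,-38.6)
E
```

```text
[ 252  161   59   70 3096] [280.59334625 196.65406977] [ 0.40281326 -0.3127666   0.11      ]
[[1.0, 0.001, -0.0, 0.001], [0.001, -0.968, -0.25, -0.067], [-0.0, 0.25, -0.968, -0.2], [0.0, 0.0, 0.0, 1.0]]
pos [ 0.3995 -0.3091  0.222 ] yaw -37.69
1 [[0.5, 0.73, 0.2]] twist 0.91
```

View pics/w1.png

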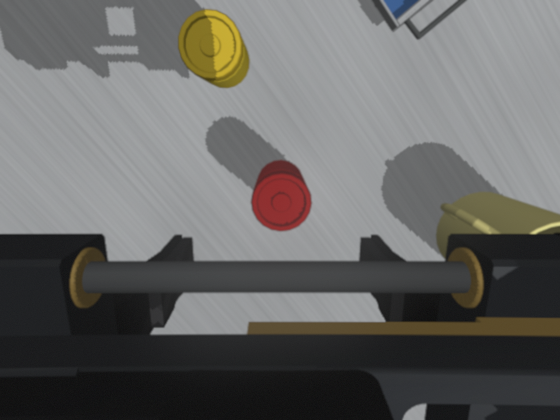

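The wrist picture shows the red lid centred at (281,202) between the jaws, yellow at (212,45) and the jug at the right. I'll refine using the lid only.

```bash
cat >> h.py <<'E'
def lid(k,z=None,near=None):
    """lid centre in world from the wrist camera: bright part of the blob, ellipse fit"""
    lo,hi,h=H[k]; z=h if z is None else z; c=cam('wrist')
    for st,ce,m in blobs(mask(c['img'],lo,hi),400):
        v=cv2.GaussianBlur(cv2.cvtColor(c['img'],cv2.COLOR_BGR2HSV)[...,2],(3,3),0)
        t,_=cv2.threshold(v[m].reshape(-1,1),0,255,cv2.THRESH_OTSU)
        b=max(blobs((m&(v>t)).astype(np.uint8),30),key=lambda q:q[0][4])[2].astype(np.uint8)
        cn=max(cv2.findContours(b,0,2)[0],key=cv2.contourArea)
        e=cv2.fitEllipse(cv2.convexHull(cn)); print(k,'lid',np.round(e,1) if 0 else e, ray(c,e[0],z)[0].round(4))
    return c
E
python3 - <<'E'
from h import *
lid('red')
go(.3995,-.3165,.22,-38.3)
E
```

```text
red lid ((281.01702880859375, 198.6262969970703), (56.299381256103516, 58.5562858581543), 80.54076385498047) [ 0.4    -0.3171  0.11  ]
pos [ 0.3983 -0.3109  0.2216] yaw -37.89
1 [[0.44, 0.37, 0.16]] twist 0.41
```

Emit:
arm_command([
  [0.5,0.4,3],
  [0,0,4],
  [0,0,4],
  [0,0,2.5],
  [0,0,0],
], twist=[0.4,0,0,0,0])

```text
time_s: 1.92
tool_pos: [0.3927, -0.3266, 0.0818]
tool_rot: [179.7, 0.3, -39.3]
force: [0.3, -0.1, 1.4]
grip_width: 0.0868
```

Run:
```python
from h import *
go(.4,-.317,.073,-38.3)
```

```text
pos [ 0.3927 -0.3266  0.0818] yaw -39.35
1 [[-0.04, -1.21, 0.88]] twist -1.05
```

Emit:
arm_command([
  [0,-0.6,0],
  [0,-0.5,0.4],
  [0,0,0.3],
  [0,0,0],
], twist=[-0.7,0,0,0])

```text
time_s: 2.42
tool_pos: [0.4013, -0.3204, 0.0778]
tool_rot: [179.7, -0.1, -38.8]
force: [0.9, -0.6, -1.2]
grip_width: 0.0869
```

Run:
```python
from h import *
go(.4,-.317,.073,-38.3)
```

```text
pos [ 0.4013 -0.3204  0.0778] yaw -38.75
1 [[-0.31, -0.18, 0.48]] twist -0.45
```

Emit:
arm_command([
  [-0.2,-0.2,0.4],
  [0,0,0],
], twist=[-0.3,0])

```text
time_s: 2.68
tool_pos: [0.4012, -0.3174, 0.0739]
tool_rot: [179.7, -0.1, -38.4]
force: [0.3, -0.4, 0.4]
grip_width: 0.0868
```

Emit:
arm_command([
  [0,0,0],
  [0,0,0],
  [0,0,0],
  [0,0,0],
  [0,0,0],
  [0,0,0],
], twist=[0,0,0,0,0,0], grip=0)

```text
time_s: 3.42
tool_pos: [0.4012, -0.3177, 0.074]
tool_rot: [179.7, -0.1, -38.4]
force: [-1.4, -0.0, -0.2]
grip_width: 0.0353
```

Emit:
arm_command([
  [0,0,-1],
  [0,0,-3],
  [0,0,-3],
  [0,0,-2],
  [0,0,0],
  [0,0,0],
], twist=[0,0,0,0,0,0])

```text
time_s: 4.18
tool_pos: [0.4015, -0.3171, 0.1687]
tool_rot: [179.7, -0.2, -38.4]
force: [0.1, -0.1, -0.1]
grip_width: 0.0005
```

Run:
```python
from h import *
go(.64,-.025,.16,1.8,4.5)
```

```text
pos [ 0.4015 -0.3171  0.1687] yaw -38.42
9 [[0.06, -4.19, 0.1], [0.39, -4.17, 0.1], [0.71, -4.13, 0.1], [1.03, -4.06, 0.1], [1.34, -3.97, 0.1], [1.65, -3.85, 0.1], [1.94, -3.71, 0.1], [2.23, -3.55, 0.1], [2.5, -3.37, 0.1]] twist -4.47
```

The gripper closed on nothing, so I'll look.

Run:
```python
from h import *
c=lid('red'); cv2.imwrite('pics/w2.png',c['img'])
c=cam('scene'); cv2.imwrite('pics/s2.png',cv2.resize(c['img'][90:300,100:380],None,fx=2.5,fy=2.5))
for st,ce,_ in blobs(mask(c['img'],175,5)):print(st,ray(c,ce,.055)[0])
```

```text
red lid ((273.5411682128906, 206.0402069091797), (65.53797149658203, 70.55955505371094), 84.96321105957031) [ 0.4008 -0.3163  0.11  ]
[186 164  20  29 391] [ 0.39930944 -0.31687085  0.055     ]
[433 214  14  14 139] [0.48783147 0.57632033 0.055     ]
```

View pics/w2.png

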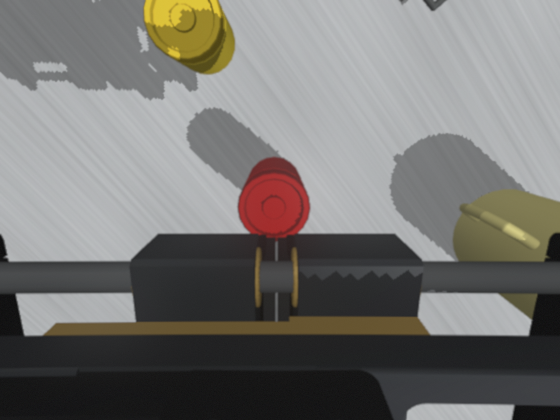

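View pics/s2.png

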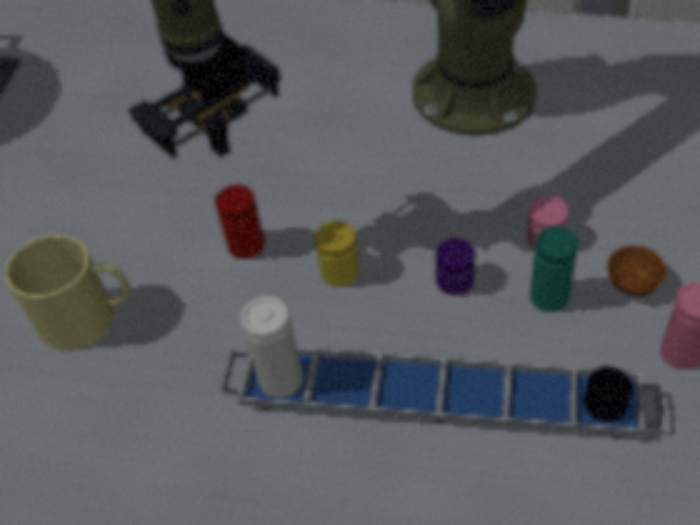

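```bash
cat >> h.py <<'E'
def proj(c,P):
    E=np.linalg.inv(np.array(c['extrinsics'])); q=np.atleast_2d(P)@E[:3,:3].T+E[:3,3]; q=q*[1,-1,-1]
    K=np.array([[c['fx'],0,c['cx']],[0,c['fy'],c['cy']],[0,0,1.]])
    return cv2.projectPoints(q,np.zeros(3),np.zeros(3),K,np.array(c['dist'],float))[0][:,0]
E
python3 - <<'E'
from h import *
p=telemetry.get_obs()['tool_pos'];print(p)
for n in('scene','top','wrist'):
    c=cam(n); print(n,c['fx'],proj(c,[p,p+[0,0,.05],[.4,-.317,.11]]).round(1).tolist())
    if n=='top': a=c['img'][180:340,320:480]
    if n=='scene': b=c['img'][80:240,110:270]
cv2.imwrite('pics/s3.png',cv2.resize(np.hstack([b,a]),None,fx=2.5,fy=2.5,interpolation=cv2.INTER_CUBIC))
E
```

```text
[ 0.40140114 -0.31700177  0.16842914]
scene 384.22164835605935 [[189.9, 157.5], [187.3, 147.3], [192.9, 168.5]]
top 415.72683482873134 [[383.8, 242.2], [388.7, 239.6], [378.6, 245.6]]
wrist 331.15046824995613 [[275.1, 230.2], [275.0, 263.7], [273.7, 207.5]]
```

View pics/s3.png

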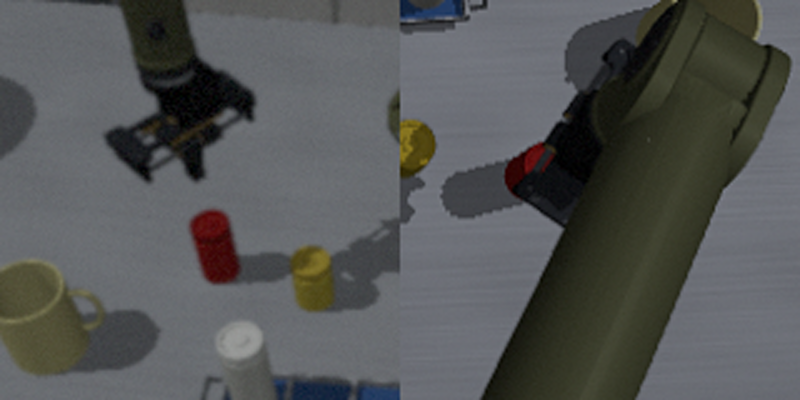

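The pictures disagree with the stated TCP. In the scene view the fingertip sits about 30 mm above the projected TCP at (190,157). In the first wrist picture the open gap (193 to 360 px) also implies tips about 38 mm short of it. So I'll descend further, carefully.

Emit:
arm_command([
  [0,0,0],
  [0,0,0],
  [0,0,0],
  [0,0,0],
  [0,0,0],
  [0,0,0],
  [0,0,0],
  [0,0,0],
], twist=[0,0,0,0,0,0,0,0], grip=100)

```text
time_s: 5.42
tool_pos: [0.401, -0.3167, 0.1675]
tool_rot: [179.7, -0.0, -38.4]
force: [-0.0, -0.6, -0.4]
grip_width: 0.0726
```

Emit:
arm_command([
  [0,0,3],
  [0,0,3],
  [0,0,2],
  [0,0,1],
  [0,0,0.5],
  [0,0,0],
], twist=[0,0,0,0,0,0])

```text
time_s: 6.18
tool_pos: [0.4022, -0.3183, 0.0715]
tool_rot: [179.7, -0.3, -38.4]
force: [0.7, -0.6, -0.5]
grip_width: 0.0875
```

Run:
```python
from h import *
c=cam('wrist');b=cam('scene')
p=telemetry.get_obs()['tool_pos'];print(p,proj(b,[p,p+[0,0,.05]]))
cv2.imwrite('pics/w4.png',np.hstack([c['img'][100:340,130:430],cv2.resize(b['img'][110:222,130:270],(300,240),interpolation=cv2.INTER_CUBIC)]))
```

```text
[ 0.40259694 -0.31863493  0.07209476] [[194.10251931 175.80289331]
 [191.71740256 166.67645796]]
```

View pics/w4.png

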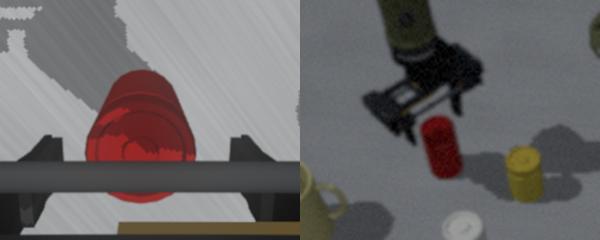

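The wrist picture shows the finger gap (62–231 in the crop) straddling the lid centre (140,150), but at tip depth of about 0.170 m. The real tips are therefore about 41 mm short of the reported TCP and were only level with the lid. The lateral position is good, so I'll descend another 4 cm.

Emit:
arm_command([
  [0,-0.1,2],
  [0,0,1.5],
  [0,0,0.5],
  [0,0,0],
], twist=[0,0,0,0])

```text
time_s: 6.78
tool_pos: [0.4051, -0.3198, 0.0334]
tool_rot: [179.7, -0.6, -38.4]
force: [-0.7, -0.6, 1.1]
grip_width: 0.0868
```

Emit:
arm_command([
  [0,0,0],
  [0,0,0],
  [0,0,0],
  [0,0,0],
  [0,0,0],
  [0,0,0],
], twist=[0,0,0,0,0,0], grip=0)

```text
time_s: 7.52
tool_pos: [0.4053, -0.3201, 0.0345]
tool_rot: [179.7, -0.7, -38.5]
force: [0.0, 0.8, -0.0]
grip_width: 0.0606
```

Run:
```python
from h import *
go(.64,-.025,.12,1.8,4.5); print(telemetry.get_obs()['grip_width'])
```

```text
pos [ 0.4053 -0.3201  0.0345] yaw -38.45
9 [[0.0, -4.19, -0.95], [0.33, -4.18, -0.95], [0.66, -4.14, -0.95], [0.98, -4.07, -0.95], [1.29, -3.99, -0.95], [1.6, -3.87, -0.95], [1.89, -3.74, -0.95], [2.18, -3.58, -0.95], [2.45, -3.4, -0.95]] twist -4.47
0.06059157133971168
```

Gripped at 60.6 mm. I'll lift and then carry.

Emit:
arm_command([
  [0,0,-1],
  [0,0,-3],
  [0,0,-3],
  [0,0,-2],
  [0,0,0],
], twist=[0,0,0,0,0])

```text
time_s: 8.15
tool_pos: [0.4047, -0.3186, 0.1279]
tool_rot: [179.7, -0.6, -38.4]
force: [0.3, 0.2, -2.4]
grip_width: 0.0605
```

Run:
```python
from h import *
go(.64,-.025,.13,1.8,4.5); print(telemetry.get_obs()['grip_width'])
```

```text
pos [ 0.4047 -0.3186  0.1279] yaw -38.43
9 [[0.02, -4.18, -0.02], [0.35, -4.17, -0.02], [0.67, -4.13, -0.02], [0.99, -4.06, -0.02], [1.3, -3.97, -0.02], [1.61, -3.86, -0.02], [1.9, -3.72, -0.02], [2.19, -3.56, -0.02], [2.46, -3.38, -0.02]] twist -4.47
0.06054220155154904
```

Emit:
arm_command([
  [0,-3,-0.1],
  [0.3,-4.2,-0.1],
  [0.6,-4.1,0],
  [0.9,-4.1,0],
  [1.3,-4.0,0],
  [1.6,-3.9,0],
  [1.9,-3.7,0],
  [2.2,-3,0],
  [1,-1.5,0],
  [0,0,0],
], twist=[-4,-4.5,-4.5,-4.5,-4.5,-4.5,-4.5,-4,-2,0])

```text
time_s: 9.4
tool_pos: [0.6154, -0.033, 0.1175]
tool_rot: [-180.0, 0.4, 0.8]
force: [0.5, 0.2, -2.2]
grip_width: 0.0606
```

Run:
```python
from h import *
go(.64,-.025,.13,1.8,4.5); print(telemetry.get_obs()['tool_rot'])
```

```text
pos [ 0.6154 -0.033   0.1175] yaw 0.78
1 [[2.47, -0.77, -1.25]] twist -1.02
[-179.9962234     0.3976438     0.78190034]
```

Emit:
arm_command([
  [1.4,-0.5,-0.3],
  [1.0,-0.3,0],
  [0,0,0],
  [0,0,0],
], twist=[-1,0,0,0])

```text
time_s: 9.9
tool_pos: [0.6365, -0.03, 0.1188]
tool_rot: [179.8, 0.7, 1.4]
force: [-0.1, 0.5, -3.4]
grip_width: 0.0607
```

Run:
```python
from h import *
c=cam('wrist'); cv2.imwrite('pics/w5.png',c['img'])
for st,ce,m in blobs(mask(c['img'],102,120,130,40),300): print('bay',st,ray(c,ce,.027)[0].round(4))
go(.64,-.025,.0575,1.8,4.5)
```

```text
bay [ 231    0  101   19 1798] [0.6351 0.1207 0.027 ]
bay [ 233   35   97  101 9082] [0.6366 0.0665 0.027 ]
bay [ 248  147   78   55 2003] [ 0.6566 -0.0031  0.027 ]
pos [ 0.6364 -0.0301  0.1188] yaw 1.39
2 [[0.18, -0.25, 3.06], [0.18, -0.25, 3.06]] twist -0.2
```

View pics/w5.png

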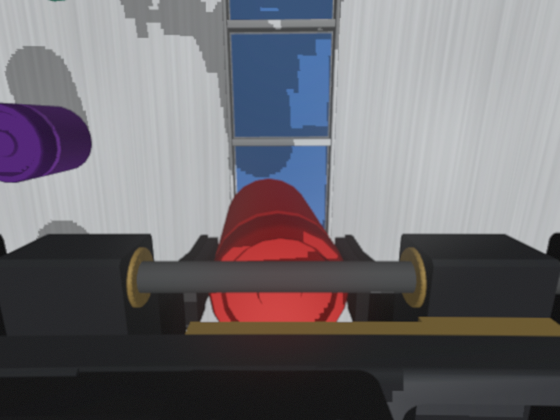

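The wrist picture shows red held upright at (280,270) between the pads, with the empty bays ahead. The wrist's bay estimate matches to about 1 mm. I'll lower it slowly.

Emit:
arm_command([
  [0.3,-0.4,0],
  [0.1,-0.2,1.5],
  [0,0,1.5],
  [0,0,0.8],
  [0,0,0],
], twist=[-0.4,0,0,0,0])

```text
time_s: 10.58
tool_pos: [0.6384, -0.0244, 0.0768]
tool_rot: [179.8, 0.9, 1.8]
force: [0.2, -0.4, -2.0]
grip_width: 0.0609
```

Run:
```python
from h import *
go(.64,-.025,.0575,1.8,4.5); print(telemetry.get_obs()['tool_rot'])
```

```text
pos [ 0.6384 -0.0244  0.0768] yaw 1.78
1 [[0.16, 0.06, 1.93]] twist -0.02
[179.75338246   0.85690094   1.78022293]
```

Emit:
arm_command([
  [0.2,0,0.8],
  [0,0,0.6],
  [0,0,0.4],
  [0,0,0.2],
  [0,0,0],
], twist=[0,0,0,0,0])

```text
time_s: 11.2
tool_pos: [0.6412, -0.0246, 0.0573]
tool_rot: [179.7, 0.7, 1.8]
force: [-0.2, -0.4, -2.5]
grip_width: 0.061
```

Emit:
arm_command([
  [0,0,0.2],
  [0,0,0.1],
  [0,0,0],
], twist=[0,0,0])

```text
time_s: 11.58
tool_pos: [0.6414, -0.0246, 0.0571]
tool_rot: [179.7, 0.7, 1.8]
force: [-0.9, -0.8, -1.0]
grip_width: 0.0604
```

Emit:
arm_command([
  [0,0,0.2],
  [0,0,0.1],
  [0,0,0],
], twist=[0,0,0])

```text
time_s: 11.95
tool_pos: [0.6416, -0.0246, 0.057]
tool_rot: [179.6, 0.7, 1.7]
force: [-1.5, -0.3, -1.1]
grip_width: 0.0608
```

It stopped descending and the load dropped, so it is seated. I'll release and rise.

Emit:
arm_command([
  [0,0,0],
  [0,0,0],
  [0,0,0],
  [0,0,0],
  [0,0,0],
], twist=[0,0,0,0,0], grip=100)

```text
time_s: 12.58
tool_pos: [0.6428, -0.0246, 0.0562]
tool_rot: [179.6, 0.5, 1.7]
force: [0.3, -0.0, 0.4]
grip_width: 0.0865
```

Emit:
arm_command([
  [0,0,-2],
  [0,0,-3],
  [0,0,-4],
  [0,0,-2],
  [0,0,0],
], twist=[0,0,0,0,0])

```text
time_s: 13.2
tool_pos: [0.6453, -0.0231, 0.1756]
tool_rot: [179.6, 0.2, 1.8]
force: [0.6, 0.8, -0.2]
grip_width: 0.0867
```

Run:
```python
from h import *
c=cam('top')
for st,ce,_ in blobs(mask(c['img'],175,5)):print(st,ray(c,ce,.022+.055)[0])
lid('red',.132)
go(.435,-.162,.13,-20.4,5)
```

```text
[ 76 168  16  15 171] [0.66001614 0.57213649 0.077     ]
red lid ((263.404296875, 214.36402893066406), (70.65599822998047, 74.3046646118164), 94.14459991455078) [ 0.6352 -0.0258  0.132 ]
pos [ 0.6441 -0.0233  0.1731] yaw 1.79
6 [[-3.55, 2.2, 0.72], [-3.41, 2.43, 0.72], [-3.24, 2.64, 0.72], [-3.06, 2.84, 0.72], [-2.88, 3.04, 0.72], [-2.67, 3.22, 0.72]] twist 3.7
```

Red is at about (0.635–0.641, -0.026), within tolerance. Yellow is next.

Emit:
arm_command([
  [-3.6,2.2,0.5],
  [-3.4,2.4,0.5],
  [-3.2,2.6,0.5],
  [-3.1,2.8,0.5],
  [-2.9,3.0,0.5],
  [-2,2.5,0.5],
  [-0.7,0.7,0],
  [0,0,0],
  [0,0,0],
], twist=[3.7,3.7,3.7,3.7,3.7,3,0.7,0,0])

```text
time_s: 14.42
tool_pos: [0.4218, -0.1595, 0.1353]
tool_rot: [179.7, 1.2, -21.0]
force: [0.5, -0.1, -0.2]
grip_width: 0.0873
```

Run:
```python
from h import *
lid('yellow')
go(.435,-.162,.012,-20.4,5)
```

```text
yellow lid ((294.06329345703125, 206.1659393310547), (71.37609100341797, 73.99414825439453), 82.36952209472656) [ 0.4355 -0.161   0.09  ]
pos [ 0.4219 -0.1594  0.1353] yaw -20.98
3 [[0.44, -0.08, 4.11], [0.44, -0.07, 4.11], [0.44, -0.07, 4.11]] twist -0.19
```

Emit:
arm_command([
  [1.1,-0.3,2],
  [0.2,0,3],
  [0,0,3],
  [0,0,2],
  [0,0,1],
  [0,0,0],
  [0,0,0],
], twist=[-0.4,0,0,0,0,0,0])

```text
time_s: 15.35
tool_pos: [0.4417, -0.156, 0.024]
tool_rot: [179.9, 0.8, -19.9]
force: [-0.1, -0.1, 0.8]
grip_width: 0.0869
```

Run:
```python
from h import *
lid('yellow')
go(.4355,-.161,.012,-20.4,5)
```

```text
yellow lid ((264.7583312988281, 250.78306579589844), (36.42449188232422, 87.29025268554688), 91.68960571289062) [ 0.4428 -0.1428  0.09  ]
yellow lid ((262.8133239746094, 293.3185729980469), (74.45469665527344, 95.03250122070312), 91.74334716796875) [ 0.435  -0.1616  0.09  ]
pos [ 0.4418 -0.1561  0.024 ] yaw -19.86
1 [[-0.42, 0.67, 1.2]] twist 0.54
```

Emit:
arm_command([
  [-0.4,0.6,0.3],
  [0,0,0.6],
  [0,0,0.3],
  [0,0,0],
], twist=[0.5,0,0,0])

```text
time_s: 15.9
tool_pos: [0.4361, -0.1616, 0.0126]
tool_rot: [179.9, 0.7, -20.4]
force: [-0.7, 0.1, -0.3]
grip_width: 0.0865
```

Emit:
arm_command([
  [0,0,0],
  [0,0,0],
  [0,0,0],
  [0,0,0],
  [0,0,0],
  [0,0,0],
], twist=[0,0,0,0,0,0], grip=0)

```text
time_s: 16.65
tool_pos: [0.436, -0.1613, 0.0127]
tool_rot: [179.9, 0.7, -20.4]
force: [-0.3, 0.1, 0.1]
grip_width: 0.059
```

Emit:
arm_command([
  [0,0,-1],
  [0,0,-3],
  [0,0,-4],
  [0,0,-4],
  [0,0,-2.5],
  [0,0,0],
], twist=[0,0,0,0,0,0])

```text
time_s: 17.4
tool_pos: [0.4377, -0.1611, 0.1637]
tool_rot: [179.9, 0.6, -20.4]
force: [0.4, -0.0, -2.5]
grip_width: 0.0594
```

Run:
```python
from h import *
go(.637,.065,.16,1.8,4.5); print(telemetry.get_obs()['grip_width'])
```

```text
pos [ 0.4377 -0.1611  0.1637] yaw -20.36
7 [[1.55, -4.02, 0.05], [1.77, -3.93, 0.05], [1.98, -3.82, 0.05], [2.19, -3.71, 0.05], [2.39, -3.58, 0.05], [2.58, -3.44, 0.05], [2.77, -3.3, 0.05]] twist -3.17
0.05944066889594992
```

Emit:
arm_command([
  [1.5,-3.2,0],
  [1.8,-3.9,0],
  [2.0,-3.8,-0.1],
  [2.2,-3.7,-0.1],
  [2.4,-3.6,-0.1],
  [2.6,-3.4,0],
  [2.8,-3.3,0],
  [1.2,-0.8,0],
  [0,0,0],
  [0,0,0],
], twist=[-2.5,-3.2,-3.2,-3.2,-3.2,-3.2,-3.2,0,0,0])

```text
time_s: 18.65
tool_pos: [0.6456, 0.0668, 0.1489]
tool_rot: [-179.8, 1.8, 1.7]
force: [0.1, 0.5, -1.7]
grip_width: 0.0595
```

Run:
```python
from h import *
go(.637,.065,.036,1.8,4.5); print(telemetry.get_obs()['grip_width'])
```

```text
pos [0.6456 0.0668 0.1489] yaw 1.68
3 [[-0.29, 0.05, 3.76], [-0.29, 0.05, 3.76], [-0.29, 0.05, 3.76]] twist -0.04
0.05950915687973363
```

Emit:
arm_command([
  [-0.7,0.2,1.5],
  [0,0,3],
  [0,0,3],
  [0,0,1.2],
  [0,0,0],
  [0,0,0],
], twist=[0,0,0,0,0,0])

```text
time_s: 19.4
tool_pos: [0.635, 0.0551, 0.0633]
tool_rot: [179.8, 1.5, 1.0]
force: [-0.4, 0.1, -1.2]
grip_width: 0.0593
```

Run:
```python
from h import *
go(.637,.065,.036,1.8,4.5); print(telemetry.get_obs()['tool_rot'])
```

```text
pos [0.635  0.0551 0.0633] yaw 1.02
1 [[0.21, -0.99, 2.73]] twist -0.78
[179.83670703   1.54255404   1.01778853]
```

Emit:
arm_command([
  [0.1,-0.6,0],
  [0.1,-0.4,0],
  [0,0,0.5],
  [0,0,0.5],
  [0,0,0],
], twist=[-0.8,0,0,0,0])

```text
time_s: 20.02
tool_pos: [0.6382, 0.0668, 0.0549]
tool_rot: [179.9, 1.3, 1.9]
force: [0.2, -0.6, -1.6]
grip_width: 0.0593
```

Run:
```python
from h import *
go(.637,.065,.036,1.8,4.5)
```

```text
pos [0.6382 0.0668 0.0549] yaw 1.92
1 [[-0.13, 0.18, 1.89]] twist 0.12
```

Emit:
arm_command([
  [0,0.2,0.7],
  [0,0,0.6],
  [0,0,0.4],
  [0,0,0.2],
  [0,0,0.1],
  [0,0,0],
], twist=[0,0,0,0,0,0])

```text
time_s: 20.78
tool_pos: [0.6379, 0.0641, 0.0353]
tool_rot: [179.8, 1.3, 1.9]
force: [-0.5, -0.7, -2.0]
grip_width: 0.0597
```

Emit:
arm_command([
  [0,0,0.2],
  [0,0,0.1],
  [0,0,0],
], twist=[0,0,0])

```text
time_s: 21.15
tool_pos: [0.6381, 0.0642, 0.0352]
tool_rot: [179.8, 1.3, 1.9]
force: [-0.0, -0.5, -1.1]
grip_width: 0.0596
```

Emit:
arm_command([
  [0,0,0.4],
  [0,0,0.2],
  [0,0,0],
], twist=[0,0,0])

```text
time_s: 21.52
tool_pos: [0.6384, 0.0644, 0.0352]
tool_rot: [179.6, 1.2, 1.9]
force: [-0.1, 0.3, -1.6]
grip_width: 0.0592
```

It won't go lower and sits at the expected height, so it is seated. I'll release.

Emit:
arm_command([
  [0,0,0],
  [0,0,0],
  [0,0,0],
  [0,0,0],
  [0,0,0],
], twist=[0,0,0,0,0], grip=100)

```text
time_s: 22.15
tool_pos: [0.6388, 0.0646, 0.0338]
tool_rot: [179.7, 1.2, 1.9]
force: [-0.3, 0.8, -0.3]
grip_width: 0.0865
```

Emit:
arm_command([
  [0,0,-2],
  [0,0,-3],
  [0,0,-4],
  [0,0,-3],
  [0,0,0],
  [0,0,0],
], twist=[0,0,0,0,0,0])

```text
time_s: 22.9
tool_pos: [0.6424, 0.0662, 0.1635]
tool_rot: [179.7, 0.9, 1.9]
force: [0.1, -0.2, 0.1]
grip_width: 0.0873
```

Run:
```python
from h import *
lid('yellow',.112); lid('red',.132)
go(.436,.016,.12,2.1,5)
```

```text
yellow lid ((272.16790771484375, 210.21151733398438), (68.764404296875, 71.58678436279297), 97.90201568603516) [0.6387 0.0644 0.112 ]
red lid ((270.6825256347656, 253.99513244628906), (18.36403465270996, 38.62724304199219), 94.66706085205078) [0.6392 0.0361 0.132 ]
red lid ((262.3575134277344, 318.0107116699219), (46.622379302978516, 69.74748229980469), 85.82608795166016) [ 0.6341 -0.0184  0.132 ]
pos [0.6423 0.0663 0.163 ] yaw 1.92
5 [[-4.16, 0.87, 0.86], [-4.16, 0.87, 0.86], [-4.16, 0.86, 0.86], [-4.16, 0.86, 0.86], [-4.16, 0.86, 0.86]] twist -0.04
```

Yellow is at (0.6387,0.0644), which is good. Violet is next.

Emit:
arm_command([
  [-4.2,0.9,0.5],
  [-4.2,0.9,0.8],
  [-4.2,0.9,0.8],
  [-4.2,0.9,0.8],
  [-2.5,0.7,0.8],
  [-0.5,0.1,0],
  [0,0,0],
  [0,0,0],
], twist=[0,0,0,0,0,0,0,0])

```text
time_s: 24.0
tool_pos: [0.436, 0.0145, 0.1215]
tool_rot: [180.0, 1.6, 1.8]
force: [0.3, 0.5, 0.1]
grip_width: 0.0871
```

Run:
```python
from h import *
lid('violet')
go(.4315,.016,0,2.1,5)
```

```text
violet lid ((270.9175109863281, 206.04840087890625), (53.263370513916016, 55.279720306396484), 97.63507843017578) [0.4306 0.0163 0.07  ]
pos [0.4361 0.0145 0.1215] yaw 1.85
3 [[-0.15, -0.05, 4.05], [-0.15, -0.05, 4.05], [-0.15, -0.05, 4.05]] twist -0.08
```

Emit:
arm_command([
  [-0.3,-0.1,2],
  [-0.1,0,3],
  [0,0,3],
  [0,0,2],
  [0,0,1],
  [0,0,0],
  [0,0,0],
], twist=[0,0,0,0,0,0,0])

```text
time_s: 24.92
tool_pos: [0.436, 0.0194, 0.0107]
tool_rot: [-179.7, 1.3, 2.1]
force: [-0.5, -0.2, 0.1]
grip_width: 0.087
```

Run:
```python
from h import *
go(.431,.016,0,2.1,5); print(telemetry.get_obs()['tool_rot'])
```

```text
pos [0.436  0.0194 0.0107] yaw 2.1
1 [[-0.52, 0.32, 1.07]] twist -0.0
[-179.65045115    1.28724412    2.09883779]
```

Emit:
arm_command([
  [-0.5,0.3,0.3],
  [0,0,0.6],
  [0,0,0.3],
  [0,0,0],
], twist=[0,0,0,0])

```text
time_s: 25.42
tool_pos: [0.4318, 0.0155, -0.0005]
tool_rot: [-179.7, 1.1, 2.1]
force: [0.5, -0.5, -0.1]
grip_width: 0.087
```

Emit:
arm_command([
  [0,0,0],
  [0,0,0],
  [0,0,0],
  [0,0,0],
  [0,0,0],
  [0,0,0],
], twist=[0,0,0,0,0,0], grip=0)

```text
time_s: 26.18
tool_pos: [0.4317, 0.0156, -0.0004]
tool_rot: [-179.7, 1.1, 2.1]
force: [0.0, 0.2, 0.8]
grip_width: 0.0595
```

Emit:
arm_command([
  [0,0,-1],
  [0,0,-3],
  [0,0,-4],
  [0,0,-3],
  [0,0,-2],
  [0,0,0],
], twist=[0,0,0,0,0,0])

```text
time_s: 26.92
tool_pos: [0.4347, 0.0158, 0.1357]
tool_rot: [-179.7, 1.0, 2.2]
force: [-0.4, -0.4, -1.6]
grip_width: 0.0596
```

Run:
```python
from h import *
go(.6345,.155,.13,1.8,4.5); print(telemetry.get_obs()['grip_width'])
```

```text
pos [0.4347 0.0158 0.1357] yaw 2.17
6 [[3.42, -2.19, 0.1], [3.41, -2.2, 0.1], [3.41, -2.2, 0.1], [3.41, -2.2, 0.1], [3.41, -2.21, 0.1], [3.4, -2.21, 0.1]] twist 0.06
0.05959714099343586
```

Emit:
arm_command([
  [2.5,-1.7,0],
  [3.4,-2.2,0],
  [3.4,-2.2,0],
  [3.4,-2.2,0],
  [3.4,-2.2,0],
  [3.0,-2.0,0],
  [0.8,-0.7,0],
  [0,0,0],
  [0,0,0],
], twist=[0,0,0,0,0,0,0,0,0])

```text
time_s: 28.05
tool_pos: [0.6281, 0.1554, 0.1213]
tool_rot: [-179.9, 1.9, 1.9]
force: [-0.2, -0.2, -1.2]
grip_width: 0.0594
```

Run:
```python
from h import *
go(.6345,.155,.0235,1.8,4.5)
```

```text
pos [0.6281 0.1554 0.1213] yaw 1.94
3 [[0.21, 0.02, 3.26], [0.21, 0.02, 3.26], [0.21, 0.02, 3.26]] twist 0.05
```

Emit:
arm_command([
  [0.6,0,1.5],
  [0,0,2.5],
  [0,0,2],
  [0,0,1],
  [0,0,0],
  [0,0,0],
], twist=[0,0,0,0,0,0])

```text
time_s: 28.8
tool_pos: [0.6319, 0.1513, 0.048]
tool_rot: [179.9, 1.8, 1.7]
force: [0.5, -0.3, -0.8]
grip_width: 0.0592
```

Run:
```python
from h import *
go(.6345,.155,.0235,1.8,4.5); print(telemetry.get_obs()['tool_rot'])
```

```text
pos [0.6319 0.1513 0.048 ] yaw 1.71
1 [[0.27, -0.37, 2.45]] twist -0.09
[179.91704381   1.76070592   1.71345689]
```

Emit:
arm_command([
  [0.3,-0.4,0.3],
  [0,0,0.7],
  [0,0,0.6],
  [0,0,0.4],
  [0,0,0.2],
  [0,0,0],
], twist=[0,0,0,0,0,0])

```text
time_s: 29.55
tool_pos: [0.6353, 0.1562, 0.0258]
tool_rot: [179.9, 1.6, 1.7]
force: [-0.2, -0.2, -1.5]
grip_width: 0.0595
```

Emit:
arm_command([
  [0,0,0.3],
  [0,0,0.2],
  [0,0,0],
], twist=[0,0,0])

```text
time_s: 29.92
tool_pos: [0.6356, 0.1562, 0.0221]
tool_rot: [179.9, 1.6, 1.7]
force: [0.2, 0.5, -1.8]
grip_width: 0.0593
```

Emit:
arm_command([
  [0,0,0.2],
  [0,0,0.2],
  [0,0,0],
], twist=[0,0,0])

```text
time_s: 30.3
tool_pos: [0.6359, 0.1561, 0.0222]
tool_rot: [179.8, 1.5, 1.7]
force: [0.1, 0.0, -0.8]
grip_width: 0.0595
```

Emit:
arm_command([
  [0,0,0.2],
  [0,0,0.2],
  [0,0,0],
], twist=[0,0,0])

```text
time_s: 30.68
tool_pos: [0.6363, 0.1561, 0.0221]
tool_rot: [179.7, 1.4, 1.7]
force: [-0.4, 0.5, -1.0]
grip_width: 0.0595
```

Violet is seated. I'll release, rise, and head for teal.

Emit:
arm_command([
  [0,0,0],
  [0,0,0],
  [0,0,0],
  [0,0,0],
  [0,0,0],
], twist=[0,0,0,0,0], grip=100)

```text
time_s: 31.3
tool_pos: [0.6363, 0.156, 0.0207]
tool_rot: [179.8, 1.5, 1.7]
force: [0.7, 0.3, -0.1]
grip_width: 0.0866
```

Emit:
arm_command([
  [0,0,-2],
  [0,0,-3],
  [0,0,-4],
  [0,0,-4],
  [0,0,-2],
  [0,0,0],
  [0,0,0],
], twist=[0,0,0,0,0,0,0])

```text
time_s: 32.17
tool_pos: [0.6411, 0.1581, 0.183]
tool_rot: [179.9, 1.1, 1.7]
force: [-0.6, -0.5, -1.0]
grip_width: 0.0871
```

Run:
```python
from h import *
lid('violet',.092)
go(.4445,.161,.18,20,5)
c=cam('top');
for st,ce,_ in blobs(mask(c['img'],160,174,80)): print('pink',st,ray(c,ce,.05)[0].round(3))
for st,ce,_ in blobs(mask(c['img'],5,16,130)): print('bowl?',st,ray(c,ce,.02)[0].round(3))
```

```text
violet lid ((274.0239562988281, 199.33346557617188), (59.936981201171875, 62.446800231933594), 94.53047943115234) [0.6377 0.1559 0.092 ]
pos [0.6411 0.1582 0.1829] yaw 1.75
4 [[-4.91, -0.22, 0.07], [-4.88, -0.61, 0.07], [-4.81, -0.99, 0.07], [-4.72, -1.37, 0.07]] twist -4.56
pink [137 203  31  27 547] [0.527 0.36  0.05 ]
pink [211 268  22  20 346] [0.329 0.146 0.05 ]
bowl? [   0   15  560   29 5373] [ 1.212 -0.061  0.02 ]
bowl? [163 241  29  29 620] [0.406 0.288 0.02 ]
```

Emit:
arm_command([
  [-4,-0.2,0],
  [-4.9,-0.6,0],
  [-4.8,-1.0,0],
  [-3.5,-1.2,0],
  [-1.5,-0.4,0],
  [0,0,0],
  [0,0,0],
], twist=[-4,-4.5,-4.5,-4,-1.3,0,0])

```text
time_s: 33.15
tool_pos: [0.4417, 0.16, 0.1788]
tool_rot: [-179.6, 1.8, 20.4]
force: [-0.6, 1.0, -0.8]
grip_width: 0.087
```

Run:
```python
from h import *
lid('teal')
go(.4445,.161,.054,20,5)
```

```text
teal lid ((280.2714538574219, 210.71151733398438), (54.64488983154297, 56.75288391113281), 89.99645233154297) [0.4433 0.1605 0.132 ]
pos [0.4416 0.1601 0.1788] yaw 20.43
3 [[0.1, 0.01, 4.16], [0.1, 0.01, 4.16], [0.1, 0.01, 4.16]] twist 0.14
```

Emit:
arm_command([
  [0.2,0,2],
  [0,0,3],
  [0,0,3],
  [0,0,2],
  [0,0,1],
  [0,0,0],
  [0,0,0],
], twist=[0,0,0,0,0,0,0])

```text
time_s: 34.08
tool_pos: [0.4447, 0.163, 0.0654]
tool_rot: [-179.0, 1.7, 20.3]
force: [1.2, 0.1, 0.3]
grip_width: 0.0871
```

Run:
```python
from h import *
go(.444,.161,.054,20,5); print(telemetry.get_obs()['tool_rot'])
```

```text
pos [0.4447 0.163  0.0654] yaw 20.3
1 [[-0.13, 0.16, 1.14]] twist 0.3
[-179.0483121     1.74907217   20.30104541]
```

Emit:
arm_command([
  [-0.1,0.2,0.4],
  [0,0,0.5],
  [0,0,0.3],
  [0,0,0],
], twist=[0,0,0,0])

```text
time_s: 34.58
tool_pos: [0.4454, 0.1606, 0.0541]
tool_rot: [-179.1, 1.6, 20.3]
force: [0.1, 0.7, -0.2]
grip_width: 0.0874
```

Emit:
arm_command([
  [0,0,0],
  [0,0,0],
  [0,0,0],
  [0,0,0],
  [0,0,0],
  [0,0,0],
], twist=[0,0,0,0,0,0], grip=0)

```text
time_s: 35.33
tool_pos: [0.4452, 0.1606, 0.0543]
tool_rot: [-179.1, 1.6, 20.3]
force: [-0.7, -0.5, -0.9]
grip_width: 0.0598
```

Emit:
arm_command([
  [0,0,-1],
  [0,0,-3],
  [0,0,-4],
  [0,0,-4],
  [0,0,-3],
  [0,0,0],
], twist=[0,0,0,0,0,0])

```text
time_s: 36.08
tool_pos: [0.4489, 0.1602, 0.2094]
tool_rot: [-179.1, 1.7, 20.4]
force: [-0.0, -0.9, -2.5]
grip_width: 0.0598
```

Run:
```python
from h import *
go(.52,-.112,.215,1.8,4.5); print(telemetry.get_obs()['grip_width'])
```

```text
pos [0.4489 0.1602 0.2094] yaw 20.38
7 [[-0.4, 4.0, -0.08], [-0.22, 4.01, -0.08], [-0.03, 4.02, -0.08], [0.16, 4.02, -0.08], [0.34, 4.0, -0.08], [0.53, 3.98, -0.08], [0.71, 3.96, -0.08]] twist 2.65
0.05977947342462869
```

Emit:
arm_command([
  [-0.3,3,-0.2],
  [-0.2,4,-0.2],
  [0,4,-0.2],
  [0.2,4,-0.1],
  [0.3,4,0],
  [0.5,4,0],
  [0.7,4,0],
  [0.2,1,0],
  [0,0,0],
  [0,0,0],
], twist=[2,2.7,2.7,2.7,2.7,2.7,2.7,0.4,0,0])

```text
time_s: 37.33
tool_pos: [0.5202, -0.1333, 0.205]
tool_rot: [-179.6, 2.4, 0.3]
force: [0.5, 0.3, -2.9]
grip_width: 0.0594
```

Run:
```python
from h import *
go(.643,-.1145,.2,1.8,4.5); print(telemetry.get_obs()['tool_rot'])
```

```text
pos [ 0.5202 -0.1333  0.205 ] yaw 0.32
3 [[4.1, -0.6, 0.17], [4.1, -0.57, 0.17], [4.11, -0.53, 0.17]] twist -0.49
[-179.59851836    2.44486467    0.31668603]
```

Emit:
arm_command([
  [0,-1.2,0],
  [0,-0.6,0],
  [0,0,0],
], twist=[-1,-0.5,0])

```text
time_s: 37.7
tool_pos: [0.52, -0.1103, 0.2057]
tool_rot: [-179.5, 2.4, 2.3]
force: [-0.6, -0.4, -2.1]
grip_width: 0.0592
```

Emit:
arm_command([
  [2.5,0,0],
  [3.5,0,0],
  [3.5,0,0],
  [2,0,0],
  [0.5,0,0],
  [0,0,0],
  [0,0,0],
], twist=[0,0,0,0,0,0,0])

```text
time_s: 38.58
tool_pos: [0.6419, -0.1054, 0.2013]
tool_rot: [-179.8, 2.4, 2.3]
force: [-0.5, 0.0, -2.9]
grip_width: 0.0599
```

Run:
```python
from h import *
go(.643,-.1145,.078,1.8,4.5); print(telemetry.get_obs()['tool_rot'])
c=cam('wrist'); b=cam('scene')
cv2.imwrite('pics/w6.png',np.hstack([cv2.resize(c['img'],(400,300)),cv2.resize(b['img'][130:280,170:370],(400,300),interpolation=cv2.INTER_CUBIC)]))
```

```text
pos [ 0.6419 -0.1054  0.2013] yaw 2.27
3 [[0.02, 0.3, 4.11], [0.02, 0.3, 4.11], [0.02, 0.3, 4.11]] twist 0.16
[-179.77291936    2.43432182    2.27169849]
```

View pics/w6.png

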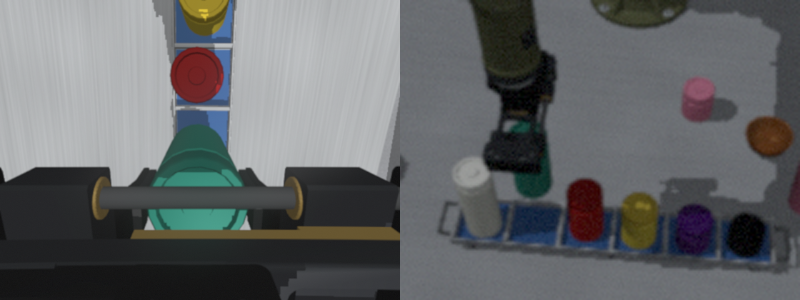

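The left half shows teal held upright at (197,190) with red and yellow ahead in their bays. The right half shows white, an empty bay, red, yellow, violet and black in line. I'll shift 9 mm and lower.

Emit:
arm_command([
  [0.1,0.6,0],
  [0,0.3,0.5],
  [0,0,2.5],
  [0,0,3],
  [0,0,2],
  [0,0,0.7],
  [0,0,0],
  [0,0,0],
], twist=[0.4,0,0,0,0,0,0,0])

```text
time_s: 39.67
tool_pos: [0.6402, -0.118, 0.1138]
tool_rot: [-180.0, 2.2, 1.6]
force: [-0.5, 0.3, -1.6]
grip_width: 0.0599
```

Run:
```python
from h import *
go(.643,-.1145,.078,1.8,4.5); print(telemetry.get_obs()['tool_rot'])
```

```text
pos [ 0.6402 -0.118   0.1138] yaw 1.63
1 [[0.29, -0.34, 3.58]] twist -0.17
[-179.95603439    2.20662156    1.62620873]
```

Emit:
arm_command([
  [0.3,-0.4,0],
  [0,0,0.8],
  [0,0,1],
  [0,0,0.6],
  [0,0,0.3],
  [0,0,0],
], twist=[0,0,0,0,0,0])

```text
time_s: 40.42
tool_pos: [0.6431, -0.1134, 0.086]
tool_rot: [-180.0, 2.1, 1.6]
force: [0.4, 0.2, -1.4]
grip_width: 0.0592
```

Emit:
arm_command([
  [0,0,0.4],
  [0,0,0.3],
  [0,0,0.2],
  [0,0,0],
], twist=[0,0,0,0])

```text
time_s: 40.92
tool_pos: [0.6431, -0.1136, 0.0769]
tool_rot: [-180.0, 2.0, 1.6]
force: [-0.4, -0.0, -1.3]
grip_width: 0.0598
```

Emit:
arm_command([
  [0,0,0.2],
  [0,0,0.2],
  [0,0,0],
], twist=[0,0,0])

```text
time_s: 41.3
tool_pos: [0.6437, -0.1138, 0.0771]
tool_rot: [179.9, 1.9, 1.6]
force: [-0.2, -0.7, -2.8]
grip_width: 0.0595
```

Emit:
arm_command([
  [0,0,0.2],
  [0,0,0.2],
  [0,0,0],
], twist=[0,0,0])

```text
time_s: 41.68
tool_pos: [0.6442, -0.114, 0.0767]
tool_rot: [179.8, 1.9, 1.6]
force: [0.7, -0.1, -2.6]
grip_width: 0.0592
```

Teal is seated (0.0763 expected). I'll release, rise and back away.

Emit:
arm_command([
  [0,0,0],
  [0,0,0],
  [0,0,0],
  [0,0,0],
  [0,0,0],
], twist=[0,0,0,0,0], grip=100)

```text
time_s: 42.3
tool_pos: [0.6448, -0.1143, 0.0762]
tool_rot: [179.8, 1.8, 1.6]
force: [-0.2, -0.2, 0.2]
grip_width: 0.0865
```

Emit:
arm_command([
  [0,0,-2],
  [0,0,-3],
  [0,0,-4],
  [0,0,-4],
  [0,0,-3],
  [0,0,0],
], twist=[0,0,0,0,0,0])

```text
time_s: 43.05
tool_pos: [0.6512, -0.1126, 0.2491]
tool_rot: [179.8, 1.4, 1.6]
force: [-0.8, -0.5, -0.2]
grip_width: 0.0871
```

Emit:
arm_command([
  [-3,0,0],
  [-5,0,0],
  [-5,0,0],
  [-4,0,0],
  [-2,0,0],
  [0,0,0],
  [0,0,0],
], twist=[0,0,0,0,0,0,0])

```text
time_s: 43.92
tool_pos: [0.4544, -0.1174, 0.2508]
tool_rot: [179.8, 1.6, 1.6]
force: [0.5, 0.7, 0.7]
grip_width: 0.087
```

Run:
```python
from h import *
for n in('scene','top'):
    c=cam(n); im=c['img']
    for k,(lo,hi,h) in H.items():
        for st,ce,_ in blobs(mask(im,lo,hi)):
            p=ray(c,ce,.022+h/2)[0]
            if .58<p[0]<.7 and -.3<p[1]<.3:
                a=np.radians(1.85); q=p[:2]-[.6385,.0203]
                print(n,k,st[4],p.round(4),'rack',(np.array([[np.cos(a),np.sin(a)],[-np.sin(a),np.cos(a)]])@q).round(4))
    if n=='scene': cv2.imwrite('pics/end.png',cv2.resize(im[120:300,90:470],None,fx=2,fy=2,interpolation=cv2.INTER_CUBIC))
o=telemetry.get_obs(); print(o['tool_pos'],o['time_s'])
```

```text
scene teal 545 [ 0.6433 -0.1143  0.088 ] rack [ 0.0005 -0.1347]
scene red 455 [ 0.6339 -0.0254  0.077 ] rack [-0.0061 -0.0456]
scene yellow 420 [0.6387 0.0652 0.067 ] rack [0.0016 0.0449]
scene violet 364 [0.6393 0.1572 0.057 ] rack [0.0052 0.1368]
top teal 189 [ 0.6568 -0.1039  0.088 ] rack [ 0.0142 -0.1248]
top red 441 [ 0.6373 -0.0276  0.077 ] rack [-0.0028 -0.0478]
top yellow 419 [0.6397 0.0639 0.067 ] rack [0.0026 0.0435]
top violet 361 [0.6395 0.1563 0.057 ] rack [0.0053 0.1359]
[ 0.45462818 -0.11721396  0.25073952] 44.025
```

View pics/end.png

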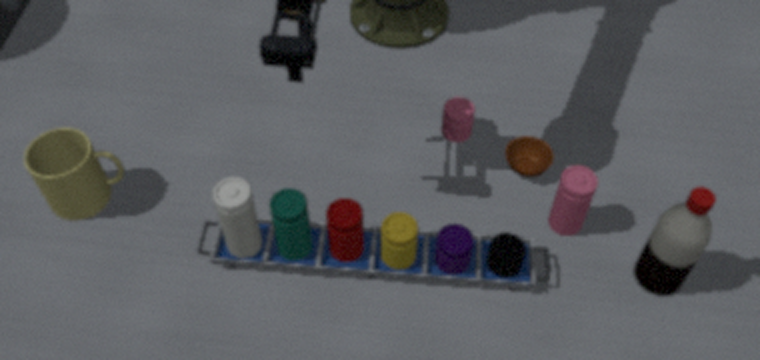

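The picture shows white, teal, red, yellow, violet, black standing upright in a descending row, at columns 237 to 507. All four are within about 6 mm of their bay centres. The top view's teal reading is an outlier: only 189 px of teal were visible, partly hidden by the arm. I'm handing in.

```bash
python3 -c "
from cell import env
print(env.sign_off())"
```

```text
the job is handed in; nothing more can be done
None
```

The four canisters stand in the middle bays, so the row reads white, teal, red, yellow, violet, black. I handed the job in at about 44 s of the 120 s allowed; no verdict was reported.

- **Final check:** in the last scene view all four look upright. Their measured centres are within about 6 mm of the bay centres along and across the rack, against a limit of 15 mm. When I let go of each one, the arm had stopped descending at about the height I expected for the bay floor.
- **Reading that disagreed:** the top camera put teal about 14 mm off across the rack and 10 mm along it. The arm hid most of the canister in that view (189 px visible). The scene camera and the arm's position at release both put teal within about 2 mm of its bay centre.
- **Failed first grasp:** the first try on red closed on nothing. The fingertips are really about 41 mm short of the reported TCP, so I allowed for that in every later grasp.
- **Not measured:** I checked the white and black canisters, the bowl, the bottle and the jug only by eye in the last scene view. They appeared to be where they started.

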